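Take the hot lid off the soil steriliser with the lid lifter

ROBOT

A 6-joint arm with a two-finger parallel gripper is mounted at the origin on the work surface. World frame = base frame: x ahead of the robot, y to its left, z up, the work surface at z = 0. Lengths are in m, angles in rad, forces in N, time in s.
With the tool pointing down it reaches from about 0.325 to 0.9 m from the base axis. Payload 6.1 kg.
Tool frame: the origin (TCP) lies on the mounting face of the last link; the fingertips stand 182 mm ahead of it and the grasp point (between the pads) lies robot.grasp_offset ahead of it (robot.grasp_offset is the distance from the TCP to the grasp point, in m); z points along the fingers, y is the line along which they close (so a half turn about z gives the same grasp; the last joint's range is limited). The gripper opens to 87 mm and grips with 3 to 60 N. Pads are 19 mm wide; open, the fingers measure 117 mm over their backs; the gripper's body (75 mm by 190 mm) begins 51 mm behind the grasp point.
Start: joints at [-0.126, 0.22, 1.526, -0, 1.395, -0.126], TCP at [0.625, -0, 0.405] pointing down, gripper open.
Joint ranges: [-2.98, 2.98], [-0.91, 2.08], [0.09, 2.57], [-1.24, 4.39], [0.2, 2.65], [-2.68, 2.68]. Speed limits (rad/s): [2.57, 2.57, 3.01, 3.14, 3.14, 3.14].

INTERFACE

Orientations are given as a unit quaternion [x, y, z, w].
In Python, from bench import sensors, imaging, robot gives the robot as it stands.
- The arm moves only by the tool drive_tool, never from a script. Its argument "increments" is a list of rows, each a list of 7 numbers: the finger opening in cm, from 0 to 8.7, then the shift along the tool's x, y, z in cm, then the turn, a rotation vector about the tool's x, y, z in rad. In form: [[hand, dx, dy, dz, ax, ay, az], ...]. A call has 1 to 10 rows; each row shifts and turns the commanded pose from where the row before left it, along the tool's axes as they then stand; what a row does not reach is not made up. A row lasts 1/10 s, in which the tool goes at most 50 mm and 8.59 degrees, less where a joint would pass 70% of its speed; a pose out of reach is approached as far as the arm can. A call is refused whole if a number of a shift passes 5 or a number of a turn 0.15, either way. A call with a gripper value outside its range is refused whole. The fingers move at their own pace and stop on an object; "force" is the grip in N (left out, the last holds). Time passes only in rows, so rows that do not move let the fingers close. It gives the time, the measured TCP pose, the force, the opening and the grip force at its end, in the units of the state.
- sensors.observe(): the state, without advancing time (a new reading comes with each control period).
- imaging.capture(name): name is "scene" or "side" or "wrist"; returns the picture (400x640x3 uint8, blue, green, red); there is no depth.
- imaging.camera_params(name): a dict with "fx", "fy", "cx", "cy" (pixels), "world_from_camera" (4x4, takes a point from camera to world coordinates). Camera axes: x right, y down, z forward; pixel columns grow to the right and rows downward; lengths in m; the calibration is good to about 2 mm. A picture is of the moment at which its call begins: read the wrist's pose just before it. camera_params takes no time and is no camera call; for the wrist camera it gives the pose at the moment of the call.
- robot.hand_in(): hands the job in; it is judged then, once.
The state is a dict: "time_s": time; "joint_positions": joint angles; "dq": joint speeds; "tau": joint torques, N m; "eef_pos": TCP position; "orientation": TCP orientation; "ft_force": force on the tool from outside, world axes, zero at the start; "wrist_torque": the same for the moment, N m; "grip_width": finger opening in m; "finger_force": force on a finger pad.
Only numpy, scipy, OpenCV 4.12 (cv2) and the standard library are available. Lean on these libraries where they do the work, as an engineer would, in place of code of your own. Each camera call takes 0.05 s, during which the arm holds its last target. There are 200 camera calls.

TASK

The pan of the soil steriliser is hot: take the lid lifter from its cork mat, hook it under the lid's loop at the point where the lid balances, and lift the lid off, keeping it level the whole time, never jerking or forcing it, and keeping the gripper and arm off the hot lid and steriliser. Set the lid down gently so that it is seated in the ring stand, unhook the lifter and leave it standing upright on its cork mat. Leave everything else on the table where it is.

Things in the scene. Friction and masses are not known exactly. Their poses are not given: they have to be found in the camera images.
- lifter_grip (a point): Centre of the lid lifter's wooden grip, where to grasp it: a block 40 mm (x) by 24 mm (y, the way to pinch it) by 40 mm tall, 90 mm above the lifter's underside. z is up, x is the way its tongue points.
- lifter_tongue (a point): Top face of the lifter's tongue, 82 mm straight below the grip centre: the loop should hang here so that the load does not twist the grip. The tongue is a level bar 8 mm wide (y) and 8 mm thick, reaching 30 mm ahead (+x) of this point, its last 5 mm turned up by 5 mm. The throat between tongue and grip is 62 mm high. Axes as lifter_grip.
- lid_loop (a point): Middle of the underside of the lid's loop: a fixed round bar 8 mm thick, 88 mm straight along the lid's y between two legs, its underside 28 mm above the lid's flat top, entered along the lid's x from either side. The point of the bar over the lid's balance point lies anywhere up to 33 mm from this point, to either side along y, differs each time and cannot be seen. z is the lid's upward normal.
- lid_seat (a point): Centre of the lid's seating face, the underside of its 10 mm thick rim, 38 mm below lid_loop. Below this face a spigot 158 mm across and 8 mm deep drops into the pan or the ring stand. Axes as lid_loop.
- lid: Hot lid: double-skinned metal disc, 190 mm across, 0.5 to 0.65 kg. A heavy block sealed inside sits off centre along the loop's bar. Raised a few mm with the hook more than about 5 mm from the balance point, it leans, its heavy side staying down: lower it and move the hook along the bar towards that low side. Origin at the centre of its underside, 46 mm below lid_loop; axes as lid_loop.
- lifter: The lid lifter, a C-shaped steel hook, 110 mm tall, 0.18 kg, that stands upright by itself on its tongue and a cross foot (64 mm wide in y, 8 mm tall, x = -52 to -42 mm). A shank (x = -51 to -43 mm) rises from the foot to an arm behind the grip. Origin on its underside, straight below the grip centre; axes as lifter_grip.
- pan_rim (a point): Centre of the mouth of the steriliser's pan, level with its rim (105 mm above the table); rim 184 mm outer, 172 mm inner diameter. The lid starts seated on it.
- steriliser: Hot plate (210 x 220 x 45 mm white box) with a round metal pan fixed on it, fixed to the table; origin at table height below the pan's centre.
- stand_top (a point): Centre of the ring stand, level with the ring's upper face (60 mm above the table), on which the lid's seating face rests; a dark steel ring 194 mm outer and 172 mm inner diameter on three legs, fixed to the table.
- mat: Cork mat 160 mm (x) by 130 mm (y), 4 mm thick, fixed to the table; origin at its centre, on the table. The lifter starts standing on it.
- pot_a: Bystander: small black plant pot with a rosemary cutting, 76 mm across, 62 mm tall without the plant; origin at its underside, leave it alone.
- pot_b: Bystander: another potted cutting like it; origin at its underside, leave it alone.
- pot_c: Bystander: a third potted cutting; origin at its underside, leave it alone.
- mug: Bystander: white mug, 76 mm across, 85 mm tall; origin at its underside, leave it alone.
- jar: Bystander: glass jar with a metal cap, 64 mm across, 85 mm tall; origin at its underside, leave it alone.
- trowel: Bystander: flat trowel lying on the table; origin at its underside, leave it alone.
- label_box: Bystander: small cardboard box 90 x 60 x 40 mm; origin at its underside, leave it alone.
Things that resemble listed ones, but are neither listed nor needed, are in the scene too. Leave any yellow look-alike of the lifter alone.

How it is judged:
By the outcome, as a careful person would: the job done as asked, in the order asked, and still so for the second after the job is handed in, with the robot touching nothing.
It also fails if it takes over 72 s, if anything falls off the work surface, if the arm or the gripper's body presses on something with over 40 N, if the wrist force passes 120 N, or if a joint passes its speed limit or range.

## Working session

There is one attempt and no reset: what is moved stays moved. The work goes in short steps, Python scripts to look and compute and a tool call to move; the robot and the scene stay as the last step left them, time stands still between calls to the robot, and variables do not carry over. Pictures are saved under pics/ and viewed, at most 10 in all, crops included, and the job is handed in when it is done.

Besides the shell and the picture viewer there is one more tool, called after ">>>" as a command line: name --pt "numbers of a row" for each row, then --argument value for the rest. drive_tool: Moves the arm, as the interface text tells. Its arguments: {"type":"object","properties":{"increments":{"type":"array","items":{"type":"array","items":{"type":"number"}}},"force":{"type":"number"}},"required":["increments"]}

```bash
ls; mkdir -p pics
python3 - <<'E'
from bench import sensors, imaging, robot
import cv2,numpy as np
print(robot.grasp_offset, sensors.observe())
for n in("scene","side"):
    cv2.imwrite(f"pics/{n}0.png",imaging.capture(n))
    p=imaging.camera_params(n);print(n,p["fx"],p["fy"],p["cx"],p["cy"]);print(np.round(p["world_from_camera"],4).tolist())
E
```

```text
pics
0.1635 {'time_s': 0.0, 'joint_positions': array([-1.26119944e-01,  2.21223578e-01,  1.52761558e+00, -2.54562323e-05,
        1.39468490e+00, -1.26097167e-01]), 'dq': array([ 0.00076426,  0.00044795, -0.00108933,  0.0005042 , -0.00229678,
       -0.00029704]), 'tau': array([-1.67445501e-05, -4.94609964e+01, -3.87383544e+01,  6.99962187e-02,
        5.70271199e-02, -1.42064664e-04]), 'eef_pos': array([6.24730365e-01, 1.38416476e-05, 4.03636126e-01]), 'orientation': array([ 7.07112919e-01,  7.07099984e-01, -6.01448585e-04, -7.55641693e-04]), 'ft_force': array([ 0.77757832, -0.07596887,  0.49375666]), 'wrist_torque': array([ 0.03509119, -0.03837025,  0.04600414]), 'finger_force': 0.0, 'grip_width': 0.08708638380745862}
scene 400.5168233748508 400.5168233748508 316.83211092786223 202.29917582754794
[[-0.1542, 0.8194, -0.5521, 1.2363], [0.9879, 0.1364, -0.0736, 0.0902], [0.015, -0.5568, -0.8305, 1.0763], [0.0, 0.0, 0.0, 1.0]]
side 480.24209269796705 480.24209269796705 325.87648403533154 210.6044587097081
[[0.979, -0.134, 0.1538, 0.3841], [-0.2023, -0.5425, 0.8153, -1.1323], [-0.0258, -0.8293, -0.5582, 0.8958], [0.0, 0.0, 0.0, 1.0]]
```

View pics/scene0.png

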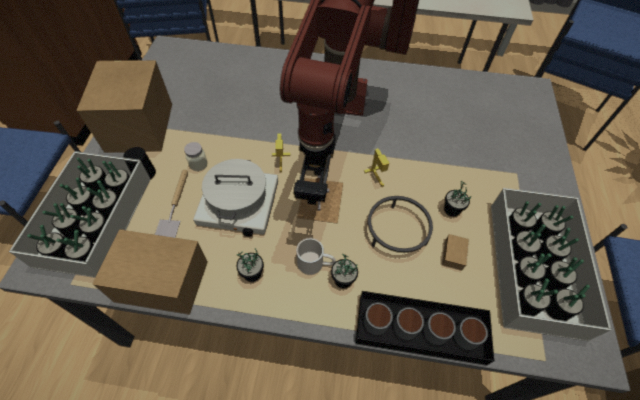

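View pics/side0.png

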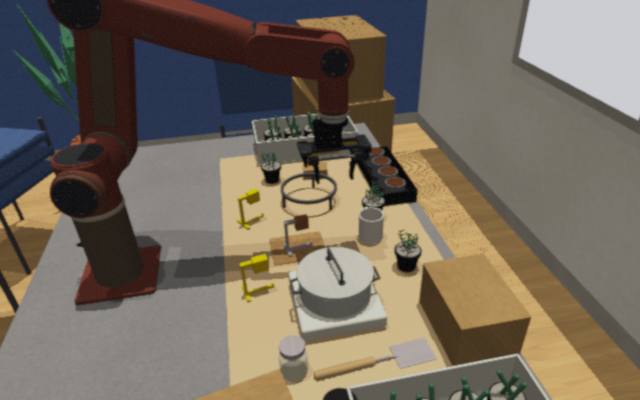

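The scene view shows the steriliser with lid at about (235,190), the ring stand at (400,224), and the mat at (320,200), which is partly hidden by the gripper. In the side view, three things look like lifters: yellow ones at (250,205) and (258,270), and a steel one with a brown wooden grip on the cork mat at (297,232). The steel one fits the description. I'll confirm it in an enlarged crop.

```bash
cat > h.py <<'E'
from bench import sensors, imaging, robot
import cv2,numpy as np
def ray(n,u,v,p=None):
    p=p or imaging.camera_params(n);T=np.array(p["world_from_camera"])
    d=T[:3,:3]@np.array([(u-p["cx"])/p["fx"],(v-p["cy"])/p["fy"],1]);return T[:3,3],d/np.linalg.norm(d)
def plane(n,u,v,z,p=None):
    o,d=ray(n,u,v,p);return o+d*(z-o[2])/d[2]
def tri(*obs):
    A=np.zeros((3,3));b=np.zeros(3)
    for ob in obs:
        o,d=ray(*ob);M=np.eye(3)-np.outer(d,d);A+=M;b+=M@o
    return np.linalg.solve(A,b)
def proj(n,X,p=None):
    p=p or imaging.camera_params(n);T=np.array(p["world_from_camera"]);c=T[:3,:3].T@(np.array(X)-T[:3,3])
    return np.array([p["cx"]+p["fx"]*c[0]/c[2],p["cy"]+p["fy"]*c[1]/c[2]])
E
python3 - <<'E'
from h import *
s=cv2.imread("pics/side0.png");c=s[190:330,230:400]
w=imaging.capture("wrist");cv2.imwrite("pics/wrist0.png",w)
p=imaging.camera_params("wrist");print(p["fx"],p["cx"],p["cy"],np.round(p["world_from_camera"],3).tolist())
a=cv2.resize(c,(680,560),interpolation=cv2.INTER_CUBIC)
cv2.imwrite("pics/crop1.png",a)
for n,u,v,z in(("scene",235,182,.12),("side",335,272,.12),("scene",400,224,.06),("side",308,188,.06),("side",299,222,.09),("side",299,247,0.004),("scene",325,200,.004)):print(n,u,v,np.round(plane(n,u,v,z),3))
E
```

```text
331.7051566494252 318.9830228524694 201.34513963551092 [[1.0, 0.001, -0.002, 0.624], [0.0, -0.967, -0.256, 0.07], [-0.002, 0.256, -0.967, 0.384], [0.0, 0.0, 0.0, 1.0]]
scene 235 182 [ 0.569 -0.245  0.12 ]
side 335 272 [ 0.565 -0.266  0.12 ]
scene 400 224 [0.597 0.255 0.06 ]
side 308 188 [0.583 0.236 0.06 ]
side 299 222 [0.518 0.005 0.09 ]
side 299 247 [ 0.512 -0.002  0.004]
scene 325 200 [0.51  0.02  0.004]
```

View pics/crop1.png

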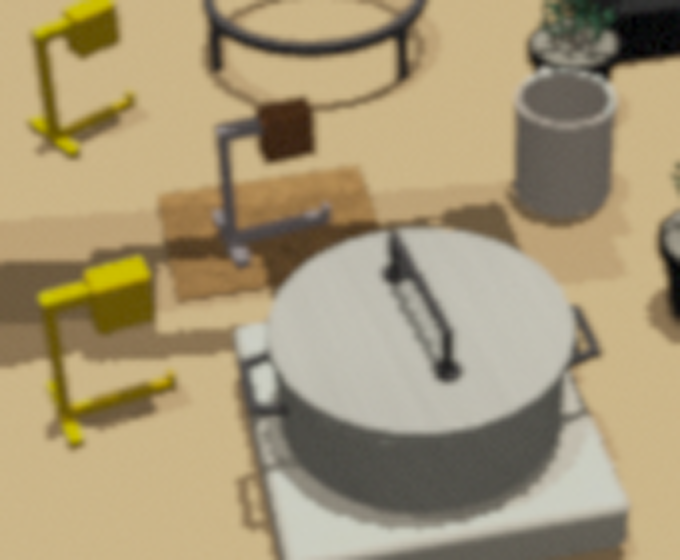

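View pics/wrist0.png

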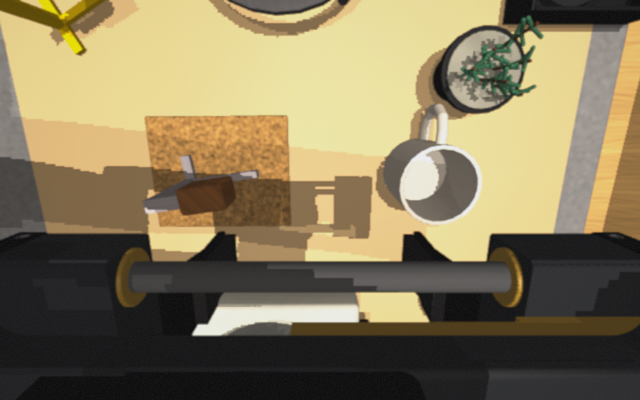

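The crop shows the steel lifter with its brown wooden grip standing on the cork mat. In crop pixels the grip is at (285,130) and the tongue runs to (325,213), pointing roughly +x. The two yellow ones at (80,50) and (110,300) are the look-alikes. In the wrist view the grip is at about (207,195) on the mat (146–290,115–225). Next I'll measure with masks.

Run:
```python
from h import *
def comps(m,mn=30):
    n,l,s,c=cv2.connectedComponentsWithStats(m.astype(np.uint8));return [(s[i].tolist(),np.round(c[i],1).tolist(),l==i) for i in range(1,n) if s[i][4]>=mn]
W=cv2.imread("pics/wrist0.png");S=cv2.imread("pics/scene0.png");D=cv2.imread("pics/side0.png")
hw=cv2.cvtColor(W,cv2.COLOR_BGR2HSV)
for q in((207,195),(207,185),(240,177),(252,174),(187,165),(165,200),(270,150),(270,200)):print(q,hw[q[1],q[0]].tolist())
# grip in wrist
r=np.zeros(W.shape[:2],bool);r[160:225,140:270]=1
m=r&(hw[...,2]<115)&(hw[...,1]>120)&(hw[...,0]<12)
for s,c,mm in comps(m):
    print("grip",s,c,cv2.minAreaRect(np.argwhere(mm)[:,::-1].astype(np.float32)))
# lid: bright grey top, scene and side
for n,I,(x0,y0,x1,y1) in(("scene",S,(195,155,275,220)),("side",D,(290,240,380,310))):
    h=cv2.cvtColor(I,cv2.COLOR_BGR2HSV);g=I[y0:y1,x0:x1].max(2)
    print(n,h[(y0+y1)//2-2,x0+25:x1-20:8].tolist())
    dark=np.zeros(I.shape[:2],bool);dark[y0:y1,x0:x1]=g<60
    for s,c,mm in comps(dark,12):print("dark",s,c)
```

```text
(207, 195) [13, 161, 84]
(207, 185) [13, 158, 76]
(240, 177) [3, 22, 105]
(252, 174) [2, 23, 197]
(187, 165) [5, 24, 184]
(165, 200) [7, 23, 100]
(270, 150) [16, 149, 173]
(270, 200) [16, 146, 110]
scene [[33, 15, 166], [30, 14, 166], [33, 17, 163], [30, 15, 155], [30, 17, 152]]
dark [216, 176, 4, 7, 17] [217.0, 179.8]
dark [248, 177, 3, 7, 12] [248.9, 180.9]
dark [256, 195, 8, 12, 29] [260.1, 200.6]
dark [216, 210, 5, 6, 12] [218.4, 211.8]
dark [233, 212, 4, 7, 14] [234.5, 214.7]
side [[26, 18, 193], [28, 18, 194], [25, 17, 191], [25, 21, 148], [28, 17, 192], [26, 18, 193]]
dark [327, 253, 3, 7, 14] [328.4, 256.6]
dark [340, 279, 4, 5, 12] [341.2, 281.3]
```

>>> drive_tool --pt "8.7 0 0 -0.5 0 0 0.1428" --pt "8.7 0 0 -0.5 0 0 0.1428" --pt "8.7 0 0 -0.5 0 0 0.1428" --pt "8.7 0 0 -0.5 0 0 0.1428" --pt "8.7 0 0 -0.5 0 0 0.1428" --pt "8.7 0 0 -0.5 0 0 0.1428" --pt "8.7 0 0 -0.5 0 0 0.1428" --pt "8.7 0 0 -0.5 0 0 0.1428" --pt "8.7 0 0 -0.5 0 0 0.1428" --pt "8.7 0 0 -0.5 0 0 0.1428"

```text
time_s: 1.15
eef_pos: [0.6249, 0.0, 0.4545]
orientation: [0.998, 0.068, -0.0, -0.0]
ft_force: [0.2, -0.3, 0.3]
grip_width: 0.0869
finger_force: 0.0
```

>>> drive_tool --pt "8.7 0 0 0 0 0 0.1428" --pt "8.7 -2.5 0 0 0 0 0" --pt "8.7 -2.5 0 0 0 0 0" --pt "8.7 0 0 0 0 0 0" --pt "8.7 0 0 0 0 0 0"

```text
time_s: 1.65
eef_pos: [0.5749, -0.0, 0.4549]
orientation: [1.0, -0.0, 0.0, 0.0]
ft_force: [-0.1, -1.2, -0.2]
grip_width: 0.0871
finger_force: 0.0
```

Run:
```python
from h import *
import json
p=imaging.camera_params("wrist");w=imaging.capture("wrist");cv2.imwrite("pics/wrist1.png",w)
json.dump({k:np.array(v).tolist() for k,v in p.items()},open("w1.json","w"))
cv2.imwrite("pics/scene1.png",imaging.capture("scene"))
o=sensors.observe();print(o["eef_pos"],o["orientation"],o["joint_positions"],o["time_s"],o["ft_force"]);print(np.round(p["world_from_camera"],4).tolist())
```

```text
[ 5.75516142e-01 -6.11282387e-05  4.54856418e-01] [ 9.99999948e-01 -1.69249501e-05  3.21236137e-04  2.10774164e-05] [-1.37120402e-01  7.33888531e-02  1.59640098e+00  4.62797507e-05
  1.47116061e+00  1.43370519e+00] 1.75 [ 0.47889363 -0.6383339   0.34730483]
[[0.0, -0.9663, -0.2573, 0.6446], [-1.0, -0.0004, 0.0012, 0.0003], [-0.0012, 0.2573, -0.9663, 0.4349], [0.0, 0.0, 0.0, 1.0]]
```

View pics/wrist1.png

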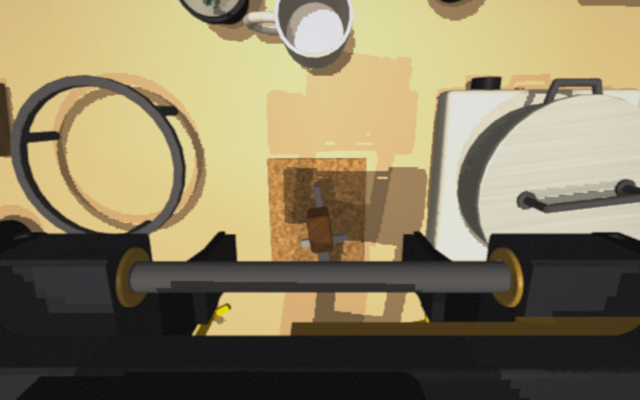

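The wrist view shows the whole ring stand, centred at about (98,155). It also shows the lifter with its grip at (318,230), tongue tip at (317,186) and foot ends at (303,243) and (345,237), and the lid's loop bar from (530,203) to (627,188).

Run:
```python
from h import *
import json
p=json.load(open("w1.json"));W=cv2.imread("pics/wrist1.png");h=cv2.cvtColor(W,cv2.COLOR_BGR2HSV).astype(int)
P=lambda u,v,z:plane("wrist",u,v,z,p)
def biggest(m):
    n,l,s,c=cv2.connectedComponentsWithStats(m.astype(np.uint8));i=1+np.argmax(s[1:,4]);return l==i
def circ(q):
    A=np.c_[2*q[:,:2],np.ones(len(q))];s=np.linalg.lstsq(A,(q[:,:2]**2).sum(1),rcond=None)[0];return s[:2],np.sqrt(s[2]+s[:2]@s[:2])
def robust(q,tol=.003):
    for _ in range(6):
        c,r=circ(q);e=abs(np.hypot(*(q[:,:2]-c).T)-r);q=q[e<max(tol,np.percentile(e,70))]
    return np.round(c,4),round(r,4),len(q)
# ring: dark; outer and inner contours
m=np.zeros(W.shape[:2],bool);m[60:232,8:200]=1
m&=(h[...,2]<110)&(h[...,1]<90)
m=biggest(m)
cs,hi=cv2.findContours(m.astype(np.uint8),cv2.RETR_CCOMP,cv2.CHAIN_APPROX_NONE)
for c in sorted(cs,key=len)[-2:]:
    c=c[:,0].astype(float);c=c[(c[:,1]<228)]
    print("ring",len(c),robust(np.array([P(u,v,.06) for u,v in c])))
# lid edge left arc: bright vs darker rim
g=cv2.cvtColor(W,cv2.COLOR_BGR2GRAY)
for v in(110,130,150,170):print(v,g[v,455:520:2].tolist())
# grip
m=np.zeros(W.shape[:2],bool);m[195:262,290:345]=1
m&=(h[...,0]<15)&(h[...,2]<140)&(h[...,1]>140)
for n in(11,):
    print(W[200:262:6,318].tolist(),W[230,296:344:4].tolist())
tip=P(317,185,.017);f1=P(303,243,.010);f2=P(345,238,.010);print("tip",tip,"foot",f1,f2)
for u,v in((530,203),(627,188)):print("bar",P(u,v,.151))
cv2.imwrite("pics/c2.png",np.hstack([cv2.resize(W[170:265,280:360],(400,475),interpolation=cv2.INTER_CUBIC),cv2.resize(W[90:210,450:640][:, 60:160],(396,475),interpolation=cv2.INTER_CUBIC)]))
```

```text
ring 830 (array([0.5907, 0.2427]), np.float64(0.0887), 275)
110 [224, 223, 224, 224, 224, 223, 223, 223, 223, 223, 224, 223, 224, 224, 224, 222, 224, 222, 217, 214, 214, 215, 214, 213, 214, 215, 214, 208, 194, 147, 111, 83, 80]
130 [224, 224, 224, 223, 224, 224, 224, 224, 223, 218, 214, 215, 214, 214, 177, 96, 80, 78, 75, 74, 74, 72, 72, 70, 73, 73, 81, 105, 168, 215, 213, 213, 213]
150 [224, 224, 224, 222, 212, 213, 191, 96, 79, 82, 77, 74, 74, 71, 71, 71, 73, 73, 77, 99, 175, 222, 216, 215, 214, 214, 215, 215, 215, 215, 215, 216, 215]
170 [223, 213, 185, 92, 79, 69, 71, 73, 70, 70, 70, 71, 71, 78, 89, 181, 219, 214, 215, 214, 214, 214, 215, 214, 212, 213, 212, 212, 212, 213, 213, 212, 214]
[[87, 88, 95], [80, 82, 89], [18, 36, 56], [31, 57, 94], [29, 62, 100], [40, 67, 104], [32, 62, 99], [29, 57, 92], [29, 51, 80], [85, 90, 103], [71, 97, 125]] [[72, 128, 177], [66, 117, 161], [66, 119, 165], [40, 74, 109], [33, 63, 100], [33, 63, 102], [32, 63, 100], [33, 64, 100], [33, 58, 92], [40, 66, 88], [43, 74, 101], [41, 68, 91]]
tip [0.55506911 0.00332305 0.017     ] foot [0.47231729 0.02269578 0.01      ] [ 0.47965871 -0.03474989  0.01      ]
bar [ 0.56753206 -0.18636677  0.151     ]
bar [ 0.58116672 -0.26896394  0.151     ]
```

View pics/c2.png

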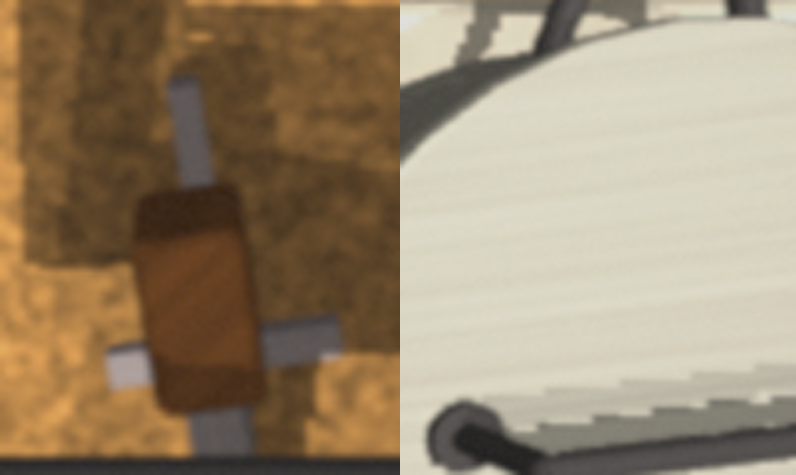

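The crop shows the lifter's top face, tongue and foot clearly. The tongue leans about 7° towards +y. The lid's left leg base is at about (526,199) and the bar's end at (545,207) in the full image. Next I'll compute the poses.

Run:
```python
from h import *
import json
from scipy.optimize import least_squares
p=json.load(open("w1.json"));W=cv2.imread("pics/wrist1.png");g=cv2.cvtColor(W,cv2.COLOR_BGR2GRAY).astype(int)
P=lambda u,v,z:plane("wrist",u,v,z,p)
C=np.array([P(*q,.114) for q in((307.6,218),(329,216),(332.6,250.4),(312.4,252.4))]);print("top",C.round(4).tolist(),C.mean(0))
f=np.array([P(301.2,244,.012),P(348,237.4,.012)]);t=P(316.4,185.6,.017);t2=P(319.4,207,.012)
print("foot",f.round(4).tolist(),np.degrees(np.arctan2(*(f[1]-f[0])[:2][::1]))-0,"tip",t,t2)
d=t-f.mean(0);print("yaws tip-foot",np.degrees(np.arctan2(d[1],d[0])),"len",np.hypot(*d[:2]));
e=f[0]-f[1];print("yaw foot",np.degrees(np.arctan2(-e[0],e[1])),"len",np.hypot(*e[:2]))
e=C[0]+C[1]-C[2]-C[3];print("yaw grip",np.degrees(np.arctan2(e[1],e[0])))
# lid
E=[]
for v in range(112,226,2):
    r=g[v,440:560];i=[k for k in range(3,117) if r[k-3]<110 and r[k+2]>175]
    if i:E.append((440+i[0]+0.5,v))
Q=np.array([P(u,v,.115) for u,v in E])[:,:2]
s=least_squares(lambda c:np.hypot(*(Q-c).T)-.095,[.567,-.25],loss="soft_l1",f_scale=.001);print("lid c",s.x,"res",abs(s.fun).max(),len(Q))
A=np.c_[2*Q,np.ones(len(Q))];z=np.linalg.lstsq(A,(Q**2).sum(1),rcond=None)[0];print("free",z[:2],np.sqrt(z[2]+z[:2]@z[:2]))
print("legs",P(526.4,198.6,.115),P(627,188,.115),"bar end",P(545.4,207.4,.147))
# dark bar centreline columns
for u in range(550,640,8):
    c=g[160:235,u];k=np.where(c<90)[0]+160
    if len(k):print(u,k.min(),k.max(),P(u,k.mean(),.147)[:2].round(4))
# scene camera check on lid centre/stand/pan
S=cv2.imread("pics/scene1.png")
for n,X in(("lid",[*s.x,.115]),("ring",[.5907,.2427,.06])):print(n,proj("scene",X),proj("side",X))
```

```text
top [[0.5416, 0.0122, 0.114], [0.5438, -0.0095, 0.114], [0.5062, -0.0135, 0.114], [0.504, 0.0075, 0.114]] [ 0.52390608 -0.00082972  0.114     ]
foot [[0.4717, 0.0251, 0.012], [0.4813, -0.0386, 0.012]] 171.3940444974842 tip [0.55427988 0.00409667 0.017     ] [5.24218945e-01 2.23611404e-04 1.20000000e-02]
yaws tip-foot 7.964462097828493 len 0.07855250537948825
yaw foot 8.605955502515803 len 0.06443515430706376
yaw grip 6.618054217994755
lid c [ 0.6414966  -0.21123139] res 0.03362324922104441 57
free [ 0.58178869 -0.12054454] 0.0451588844395881
legs [ 0.56229902 -0.20571292  0.115     ] [ 0.57312834 -0.30310566  0.115     ] bar end [ 0.5623414  -0.20354306  0.147     ]
550 204 234 [ 0.5595 -0.2082]
558 203 234 [ 0.5603 -0.2153]
566 202 234 [ 0.5612 -0.2223]
574 201 234 [ 0.562  -0.2294]
582 200 234 [ 0.5628 -0.2364]
590 200 234 [ 0.5628 -0.2436]
598 198 234 [ 0.5619 -0.251 ]
606 198 234 [ 0.5616 -0.2583]
614 196 234 [ 0.5634 -0.2651]
622 180 234 [ 0.5759 -0.2694]
630 181 201 [ 0.5775 -0.2761]
638 188 200 [ 0.5748 -0.2839]
lid [239.9859888  204.67346563] [359.49828263 255.00609701]
ring [395.98220399 221.73579319] [309.78008966 186.74772753]
```

>>> drive_tool --pt "8.7 0 0 0 0 0 -0.14" --pt "8.7 -1.3 -0.17 2 0 0 0" --pt "8.7 -1.3 -0.17 2 0 0 0" --pt "8.7 -1.3 -0.17 2 0 0 0" --pt "8.7 -1.3 -0.16 2 0 0 0" --pt "8.7 0 0 2 0 0 0" --pt "8.7 0 0 1.5 0 0 0" --pt "8.7 0 0 0 0 0 0" --pt "8.7 0 0 0 0 0 0"

```text
time_s: 2.65
eef_pos: [0.5232, -0.0007, 0.3399]
orientation: [0.998, 0.07, -0.0, -0.0]
ft_force: [0.8, 1.0, 0.3]
grip_width: 0.0871
finger_force: 0.0
```

Run:
```python
from h import *
import json
from scipy.optimize import least_squares
p=json.load(open("w1.json"));W=cv2.imread("pics/wrist1.png");g=cv2.cvtColor(W,cv2.COLOR_BGR2GRAY).astype(int)
# ring: radial fit, points by casting rays from the guess centre outward
c0=proj("wrist",[.5907,.2427,.06],p);pts={"in":[],"out":[]}
for a in np.radians(range(0,360,4)):
    prof=[]
    for r in np.arange(.070,.112,.0005):
        u,v=proj("wrist",[.5907+r*np.cos(a),.2427+r*np.sin(a),.06],p)
        if not(1<u<630 and 1<v<228):break
        prof.append(g[int(round(v)),int(round(u))])
    else:
        q=np.array(prof)<100;k=np.where(q)[0]
        if len(k)>8 and q[k[0]:k[-1]+1].all():
            pts["in"].append((a,.070+k[0]*.0005));pts["out"].append((a,.070+k[-1]*.0005))
for n in pts:
    b=np.array(pts[n]);X=np.c_[.5907+b[:,1]*np.cos(b[:,0]),.2427+b[:,1]*np.sin(b[:,0])]
    s=least_squares(lambda c:np.hypot(*(X-c[:2]).T)-c[2],[.59,.243,.09],loss="soft_l1",f_scale=.001);print(n,s.x.round(4),len(b),np.percentile(abs(s.fun),80))
p=imaging.camera_params("wrist");w=imaging.capture("wrist");cv2.imwrite("pics/wrist2.png",w)
h=cv2.cvtColor(w,cv2.COLOR_BGR2HSV)
# where the grip should be
for X in([.5235,-.0005,.114],[.5235,-.0005,.074]):print(proj("wrist",X,p))
o=sensors.observe();print(o["eef_pos"],o["orientation"],o["time_s"])
```

```text
in [0.5892 0.2482 0.0832] 60 0.0008957293076326174
out [0.5871 0.251  0.0967] 60 0.0012137265026886835
[319.68433898 222.59594478]
[319.65292706 205.99515061]
[ 0.52335839 -0.00070877  0.34062862] [9.97549391e-01 6.99630329e-02 6.08858008e-04 1.28476454e-04] 2.7
```

View pics/wrist2.png

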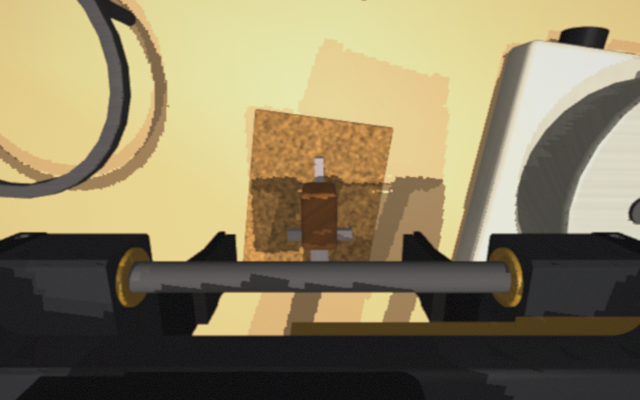

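The wrist view shows the lifter square to the hand and centred at u≈319, with the grip at (319,215). I'll descend and grasp.

>>> drive_tool --pt "8.7 0 0 1.8 0 0 0" --pt "8.7 0 0 1.8 0 0 0" --pt "8.7 0 0 1.8 0 0 0" --pt "8.7 0 0 1.5 0 0 0" --pt "8.7 0 0 1.0 0 0 0" --pt "8.7 0 0 0.4 0 0 0" --pt "8.7 0 0 0 0 0 0"

```text
time_s: 3.4
eef_pos: [0.5226, -0.0006, 0.2566]
orientation: [0.998, 0.07, -0.0, -0.0]
ft_force: [0.0, -0.1, 0.5]
grip_width: 0.0869
finger_force: 0.0
```

>>> drive_tool --force 45 --pt "2.0 0 0 0 0 0 0" --pt "2.0 0 0 0 0 0 0" --pt "2.0 0 0 0 0 0 0" --pt "2.0 0 0 0 0 0 0" --pt "2.0 0 0 0 0 0 0" --pt "2.0 0 0 0 0 0 0" --pt "2.0 0 0 0 0 0 0"

```text
time_s: 4.1
eef_pos: [0.5226, -0.0006, 0.2568]
orientation: [0.998, 0.07, 0.0, -0.0]
ft_force: [0.7, -0.2, 0.0]
grip_width: 0.0387
finger_force: 0.0
```

>>> drive_tool --pt "2.0 0 0 0 0 0 0" --pt "2.0 0 0 0 0 0 0" --pt "2.0 0 0 0 0 0 0" --pt "2.0 0 0 0 0 0 0" --pt "2.0 0 0 0 0 0 0"

```text
time_s: 4.6
eef_pos: [0.5226, -0.0006, 0.2567]
orientation: [0.998, 0.07, -0.0, 0.0]
ft_force: [0.2, -0.4, -0.2]
grip_width: 0.0235
finger_force: 45.0
```

>>> drive_tool --pt "2.0 0 0 -1 0 0 0" --pt "2.0 0 0 -2 0 0 0" --pt "2.0 0 0 -3 0 0 0" --pt "2.0 0 0 -3 0 0 0" --pt "2.0 0 0 -3 0 0 0" --pt "2.0 0 0 -3 0 0 0" --pt "2.0 -0.5 1 -2.5 0 0 0" --pt "2.0 -0.8 2 -1.8 0 0 0" --pt "2.0 -0.8 3 -1 0 0 0" --pt "2.0 -0.8 3 0 0 0 0"

```text
time_s: 5.6
eef_pos: [0.5063, -0.0944, 0.4627]
orientation: [0.998, 0.071, 0.002, 0.001]
ft_force: [0.5, -1.7, -1.8]
grip_width: 0.0239
finger_force: 45.0
```

>>> drive_tool --pt "2.0 -0.8 3 0 0 0 0" --pt "2.0 -0.8 3 0 0 0 0" --pt "2.0 -0.8 3 0 0 0 0" --pt "2.0 -0.8 3 0 0 0 0" --pt "2.0 -0.7 2.3 0 0 0 0" --pt "2.0 0 1.3 0 0 0 0" --pt "2.0 0 0 0 0 0 0" --pt "2.0 0 0 0 0 0 0"

```text
time_s: 6.4
eef_pos: [0.4897, -0.2531, 0.4597]
orientation: [0.998, 0.07, -0.0, -0.0]
ft_force: [-0.1, -0.1, -1.9]
grip_width: 0.0237
finger_force: 45.0
```

Run:
```python
from h import *
import json
p=imaging.camera_params("wrist");w=imaging.capture("wrist");cv2.imwrite("pics/wrist3.png",w)
json.dump({k:np.array(v).tolist() for k,v in p.items()},open("w3.json","w"))
o=sensors.observe();print(o["eef_pos"],o["orientation"],o["joint_positions"],o["time_s"],o["ft_force"],o["wrist_torque"])
```

```text
[ 0.48978687 -0.25270968  0.45973001] [ 9.97523792e-01  7.03285110e-02 -4.99354944e-05 -4.27220308e-04] [-6.19609720e-01  1.21901685e-02  1.65057233e+00  5.97907295e-04
  1.47945108e+00  8.10358638e-01] 6.45 [ 0.59612579  0.08759635 -1.29980055] [ 0.05641382  0.08888404 -0.02613085]
```

View pics/wrist3.png

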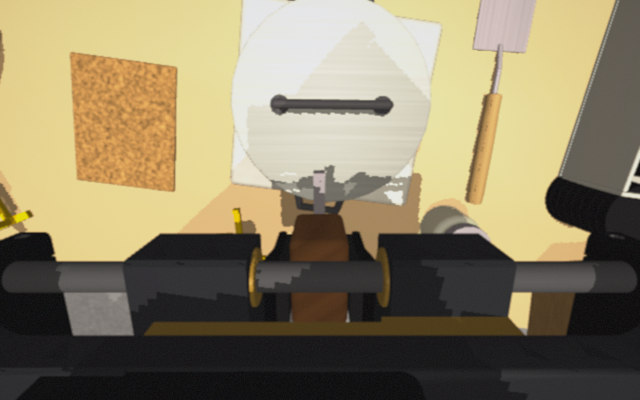

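The wrist view from above shows the lid disc centred at about (331,100), with the loop bar nearly horizontal in the image from (278,103) to (384,105). The lifter's tongue tip is at (319,172) and clear of the lid.

Run:
```python
from h import *
import json
p=json.load(open("w3.json"));W=cv2.imread("pics/wrist3.png");g=cv2.cvtColor(W,cv2.COLOR_BGR2GRAY).astype(int)
P=lambda u,v,z:plane("wrist",u,v,z,p)
m=np.zeros(g.shape,np.uint8);m[88:122,262:400]=g[88:122,262:400]<115
v,u=np.nonzero(m);print("ext",u.min(),u.max())
cols=[(c,np.nonzero(m[:,c])[0].mean()) for c in range(292,372,4)]
k=np.polyfit(*np.array(cols).T,1);print("line",k,[len(np.nonzero(m[:,c])[0]) for c in range(u.min(),u.max()+1,6)])
a,b=P(300,np.polyval(k,300),.147),P(364,np.polyval(k,364),.147);d=a-b
print("bar line pts",a,b,"yaw",np.degrees(np.arctan2(-d[0],d[1])))
yaw=np.arctan2(-d[0],d[1])
L,R=[m[:,262:294],m[:,362:400]];
for lab,x0,x1 in(("L",u.min(),u.min()+17),("R",u.max()-17,u.max())):
    vv,uu=np.nonzero(m[:,x0:x1+1]);print(lab,P(uu.mean()+x0,(vv.min()+vv.max())/2,.117),uu.mean()+x0,vv.min(),vv.max())
print("ends@.117",P(u.min(),103.5,.117),P(u.max(),104.5,.117))
# tongue tip location in world (check of lifter in hand), tip top z = tcpz-.2447+.005
z=sensors.observe()["eef_pos"][2];print("tip",P(319,170.5,z-.2397), z)
```

```text
ext 271 392
line [1.28759398e-02 1.00425940e+02] [6, 17, 16, 10, 11, 10, 10, 10, 10, 10, 10, 10, 10, 10, 11, 10, 10, 12, 18, 17, 6]
bar line pts [ 0.56329306 -0.22546153  0.147     ] [ 0.57020278 -0.27925353  0.147     ] yaw 7.319707426173053
L [ 0.56092779 -0.20488242  0.117     ] 279.68283582089555 96 113
R [ 0.57301422 -0.3002174   0.117     ] 382.4962962962963 97 115
ends@.117 [ 0.56068681 -0.19675433  0.117     ] [ 0.57557668 -0.30874579  0.117     ]
tip [ 0.52173173 -0.24775324  0.22003001] 0.4597300148387544
```

>>> drive_tool --pt "2.0 0 0.5 1 0 0 0.012" --pt "2.0 0 0.47 2 0 0 0" --pt "2.0 0 0 2 0 0 0" --pt "2.0 0 0 2 0 0 0" --pt "2.0 0 0 1 0 0 0" --pt "2.0 0 0 0.45 0 0 0" --pt "2.0 0 0 0 0 0 0" --pt "2.0 0 0 0 0 0 0"

```text
time_s: 7.25
eef_pos: [0.4912, -0.2634, 0.3762]
orientation: [0.998, 0.064, 0.001, 0.0]
ft_force: [-0.4, -0.1, -1.3]
grip_width: 0.0238
finger_force: 45.0
```

Run:
```python
from h import *
p=imaging.camera_params("wrist");w=imaging.capture("wrist");cv2.imwrite("pics/wrist4.png",w)
o=sensors.observe();print(o["eef_pos"],o["orientation"],o["time_s"],o["ft_force"])
sc=imaging.capture("scene");cv2.imwrite("pics/scene4.png",sc)
sd=imaging.capture("side");c=cv2.resize(sd[180:320,250:400],(600,560),interpolation=cv2.INTER_CUBIC)
for X in ([.5609,-.2049,.117],[.5730,-.3002,.117],[.567,-.2526,.147]):print(proj("wrist",X,p))
cv2.imwrite("pics/m4.png",c)
```

```text
[ 0.49123277 -0.26345341  0.37648084] [9.97947224e-01 6.40330860e-02 8.07300330e-04 6.71587270e-04] 7.3 [-0.42011422  0.34637515 -2.79781554]
[248.56803588 102.92765215]
[387.40432051 103.2226012 ]
[317.92310785 101.5240449 ]
```

View pics/m4.png

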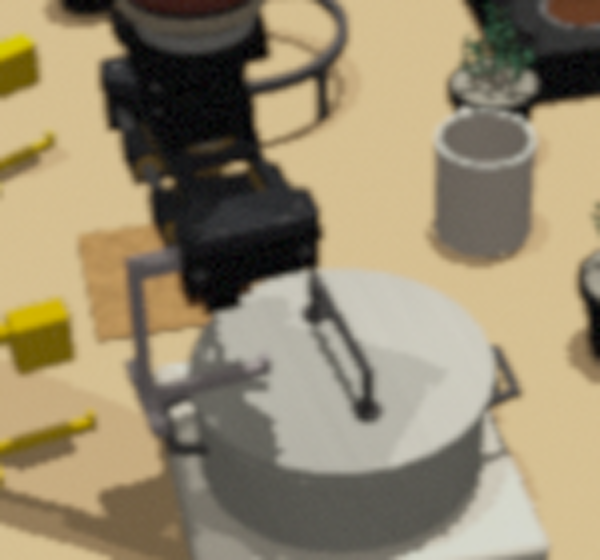

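The side crop shows the tongue (tip at (265,368)) pointing at the loop opening between its legs (315,310) and (368,410), with clearance above the lid. I'll go in.

>>> drive_tool --pt "2.0 0.5 -0.1 0.1 0 0 0" --pt "2.0 1 0 0 0 0 0" --pt "2.0 1 0 0 0 0 0" --pt "2.0 1 0 0 0 0 0" --pt "2.0 1 0 0 0 0 0" --pt "2.0 1 0 0 0 0 0" --pt "2.0 1 0 0 0 0 0" --pt "2.0 0.7 0 0 0 0 0" --pt "2.0 0.35 0 0 0 0 0" --pt "2.0 0 0 0 0 0 0"

```text
time_s: 8.4
eef_pos: [0.566, -0.2526, 0.3741]
orientation: [0.998, 0.064, -0.0, -0.0]
ft_force: [-0.4, -0.1, -2.9]
grip_width: 0.0233
finger_force: 45.0
```

>>> drive_tool --pt "2.0 0 0 -0.3 0 0 0" --pt "2.0 0 0 -0.3 0 0 0" --pt "2.0 0 0 -0.2 0 0 0" --pt "2.0 0 0 -0.2 0 0 0" --pt "2.0 0 0 -0.1 0 0 0" --pt "2.0 0 0 0 0 0 0" --pt "2.0 0 0 0 0 0 0"

```text
time_s: 9.1
eef_pos: [0.5656, -0.2527, 0.3852]
orientation: [0.998, 0.064, -0.0, -0.0]
ft_force: [-0.2, 0.8, -1.9]
grip_width: 0.0235
finger_force: 45.0
```

```bash
cat > ft.py <<'E'
from h import *
def avg(k=3):
    f=[];
    for i in range(k):
        o=sensors.observe();f.append(np.r_[o["ft_force"],o["wrist_torque"],o["eef_pos"]]);imaging.capture("side")
    print(np.mean(f,0).round(4),o["time_s"]);return f
E
python3 -c "
from ft import *
avg();w=imaging.capture('wrist');cv2.imwrite('pics/wrist5.png',w);cv2.imwrite('pics/scene5.png',imaging.capture('scene'))"
```

```text
[ 0.0726  0.1873 -2.1478  0.0108  0.0744 -0.006   0.5656 -0.2527  0.3851] 9.2
```

>>> drive_tool --pt "2.0 0 0 -0.1 0 0 0" --pt "2.0 0 0 -0.1 0 0 0" --pt "2.0 0 0 -0.05 0 0 0" --pt "2.0 0 0 -0.05 0 0 0" --pt "2.0 0 0 -0.05 0 0 0" --pt "2.0 0 0 -0.05 0 0 0" --pt "2.0 0 0 -0.05 0 0 0" --pt "2.0 0 0 0 0 0 0"

```text
time_s: 10.15
eef_pos: [0.5655, -0.2525, 0.3892]
orientation: [0.998, 0.064, -0.001, -0.001]
ft_force: [-0.7, 0.5, -6.4]
grip_width: 0.0235
finger_force: 45.0
```

```bash
python3 -c "
from ft import *
avg();w=imaging.capture('wrist');cv2.imwrite('pics/wrist6.png',w);cv2.imwrite('pics/scene6.png',imaging.capture('scene'))"
```

```text
[-0.093   0.614  -5.9625  0.1594  0.0874 -0.0185  0.5655 -0.2525  0.3892] 10.25
```

```bash
cat > tilt.py <<'E'
from h import *
import sys
T=np.array([8,8,8,8])
def feats(f):
    # wrist-frame: leg knob centroids; scene: bar line & lid bbox crop difference
    g=cv2.cvtColor(cv2.imread(f),cv2.COLOR_BGR2GRAY);return g.astype(np.float32)
def flow(a,b,pts,win=21):
    p0=np.array(pts,np.float32).reshape(-1,1,2)
    p1,s,e=cv2.calcOpticalFlowPyrLK(cv2.imread(a,0),cv2.imread(b,0),p0,None,winSize=(win,win),maxLevel=1)
    return (p1-p0)[:,0].round(2).tolist()
# lid top rim points in the scene and side views: +y end, -y end, knobs
c=np.array([.567,-.2526]);y=np.radians(7.3);X=np.array([np.cos(y),np.sin(y)]);Y=np.array([-np.sin(y),np.cos(y)])
L=[[*(c+s*.048*Y),.118] for s in(1,-1)]
R=[[*(c+s*.088*Y+.034*X),.110] for s in(1,-1)]
for cam in sys.argv[3:]:
    pr=[proj(cam,q) for q in L+R];print(cam,np.round(pr).tolist(),flow(f"pics/{cam}{sys.argv[1]}.png",f"pics/{cam}{sys.argv[2]}.png",pr,11))
E
python3 tilt.py 5 6 scene
python3 - <<'E'
from h import *
a=cv2.imread("pics/wrist5.png");b=cv2.imread("pics/wrist6.png")
for w in(a,b):
    g=cv2.cvtColor(w,cv2.COLOR_BGR2GRAY);print([g[v,200:460:20].tolist() for v in (195,210)])
S=[cv2.resize(cv2.imread(f"pics/scene{i}.png")[150:225,190:280],(360,300),interpolation=cv2.INTER_CUBIC) for i in(5,6)]
cv2.imwrite("pics/m6.png",np.vstack([np.hstack(S),np.hstack([cv2.resize(x[100:240,180:480],(360,168)) for x in(a,b)])]))
E
```

```text
scene [[249.0, 182.0], [217.0, 181.0], [261.0, 193.0], [202.0, 192.0]] [[0.1599999964237213, -0.2199999988079071], [-0.029999999329447746, -0.49000000953674316], [0.009999999776482582, -0.05999999865889549], [0.10999999940395355, -0.2800000011920929]]
[[225, 212, 113, 48, 114, 115, 98, 116, 116, 49, 114, 113, 196], [218, 206, 110, 42, 45, 50, 46, 56, 55, 42, 110, 109, 221]]
[[217, 208, 113, 48, 113, 114, 100, 116, 115, 49, 115, 114, 212], [217, 205, 110, 47, 47, 44, 45, 45, 42, 44, 111, 113, 223]]
```

View pics/m6.png

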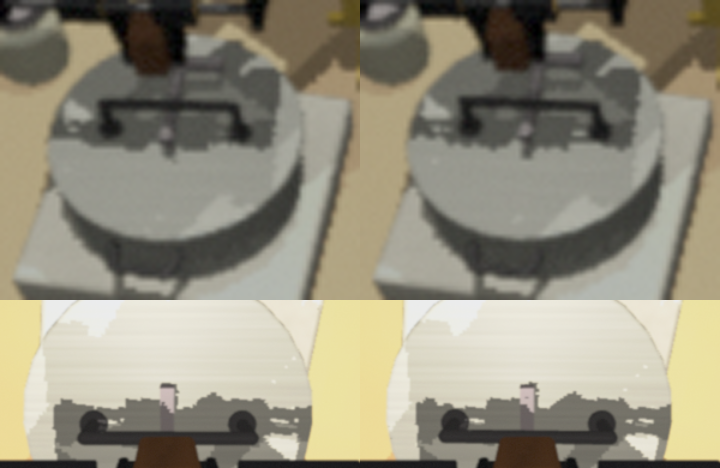

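Top row shows the scene view before and after, bottom row the wrist view. The flow shows the −y knob (217,181) rose 0.5 px and the +y knob (249,182) only 0.2 px, so the heavy side is +y. The load share suggests the balance point is about 25 mm off. I'll lower it and shift 24 mm towards +y.

>>> drive_tool --pt "2.0 0 0 0.05 0 0 0" --pt "2.0 0 0 0.05 0 0 0" --pt "2.0 0 0 0.05 0 0 0" --pt "2.0 0 0 0.1 0 0 0" --pt "2.0 0 0 0.15 0 0 0" --pt "2.0 0 -0.8 0 0 0 0" --pt "2.0 0 -0.8 0 0 0 0" --pt "2.0 0 -0.8 0 0 0 0" --pt "2.0 0 0 0 0 0 0"

```text
time_s: 11.3
eef_pos: [0.5625, -0.2275, 0.386]
orientation: [0.998, 0.065, 0.0, -0.0]
ft_force: [-0.8, -0.1, -2.3]
grip_width: 0.0235
finger_force: 45.0
```

```bash
python3 -c "
from ft import *
avg(4);w=imaging.capture('wrist');cv2.imwrite('pics/wrist7.png',w);cv2.imwrite('pics/scene7.png',imaging.capture('scene'))"
```

```text
[-0.5494 -0.0657 -1.381   0.0282  0.0716  0.0119  0.5626 -0.2282  0.386 ] 11.45
```

>>> drive_tool --pt "2.0 0 0 -0.1 0 0 0" --pt "2.0 0 0 -0.1 0 0 0" --pt "2.0 0 0 -0.05 0 0 0" --pt "2.0 0 0 -0.05 0 0 0" --pt "2.0 0 0 -0.05 0 0 0" --pt "2.0 0 0 -0.05 0 0 0" --pt "2.0 0 0 0 0 0 0"

```text
time_s: 12.3
eef_pos: [0.5623, -0.2287, 0.389]
orientation: [0.998, 0.064, -0.001, -0.0]
ft_force: [-0.6, -1.1, -7.8]
grip_width: 0.0236
finger_force: 45.0
```

```bash
python3 -c "
from ft import *
avg(4);w=imaging.capture('wrist');cv2.imwrite('pics/wrist8.png',w);cv2.imwrite('pics/scene8.png',imaging.capture('scene'))"; python3 tilt.py 7 8 scene
```

```text
[-4.2510e-01 -4.7800e-01 -7.5605e+00  2.6400e-02  6.5300e-02 -4.7000e-03
  5.6240e-01 -2.2880e-01  3.8920e-01] 12.45
scene [[249.0, 182.0], [217.0, 181.0], [261.0, 193.0], [202.0, 192.0]] [[0.09000000357627869, -0.4099999964237213], [0.09000000357627869, -0.2199999988079071], [0.03999999910593033, -0.2199999988079071], [0.23999999463558197, -0.1599999964237213]]
```

>>> drive_tool --pt "2.0 0 0 -0.05 0 0 0" --pt "2.0 0 0 -0.05 0 0 0" --pt "2.0 0 0 -0.05 0 0 0" --pt "2.0 0 0 -0.05 0 0 0" --pt "2.0 0 0 -0.05 0 0 0" --pt "2.0 0 0 0 0 0 0" --pt "2.0 0 0 0 0 0 0"

```text
time_s: 13.3
eef_pos: [0.5625, -0.2289, 0.3923]
orientation: [0.998, 0.064, 0.0, 0.0]
ft_force: [-0.5, -0.8, -8.3]
grip_width: 0.0237
finger_force: 45.0
```

```bash
python3 -c "
from ft import *
avg(4);w=imaging.capture('wrist');cv2.imwrite('pics/wrist9.png',w);cv2.imwrite('pics/scene9.png',imaging.capture('scene'));cv2.imwrite('pics/side9.png',imaging.capture('side'))"; python3 tilt.py 7 9 scene; python3 tilt.py 8 9 scene
```

```text
[ 6.2300e-02  7.2600e-02 -7.7097e+00  2.0400e-02  8.2600e-02 -5.2000e-03
  5.6250e-01 -2.2890e-01  3.9220e-01] 13.45
scene [[249.0, 182.0], [217.0, 181.0], [261.0, 193.0], [202.0, 192.0]] [[0.07000000029802322, -0.8700000047683716], [-0.07000000029802322, -0.6299999952316284], [0.05000000074505806, -0.8399999737739563], [0.17000000178813934, -0.8600000143051147]]
scene [[249.0, 182.0], [217.0, 181.0], [261.0, 193.0], [202.0, 192.0]] [[0.029999999329447746, -0.5199999809265137], [-0.15000000596046448, -0.4099999964237213], [0.029999999329447746, -0.6299999952316284], [-0.10000000149011612, -0.7400000095367432]]
```

>>> drive_tool --pt "2.0 0 0 -0.05 0 0 0" --pt "2.0 0 0 -0.1 0 0 0" --pt "2.0 0 0 -0.1 0 0 0" --pt "2.0 0 0 -0.1 0 0 0" --pt "2.0 0 0 -0.1 0 0 0" --pt "2.0 0 0 -0.1 0 0 0" --pt "2.0 0 0 -0.05 0 0 0" --pt "2.0 0 0 0 0 0 0" --pt "2.0 0 0 0 0 0 0"

```text
time_s: 14.55
eef_pos: [0.5625, -0.2289, 0.3982]
orientation: [0.998, 0.064, -0.0, -0.0]
ft_force: [0.2, -0.4, -6.9]
grip_width: 0.0233
finger_force: 45.0
```

```bash
python3 -c "
from ft import *
avg(4);w=imaging.capture('wrist');cv2.imwrite('pics/wrist10.png',w);cv2.imwrite('pics/scene10.png',imaging.capture('scene'));cv2.imwrite('pics/side10.png',imaging.capture('side'))"; python3 tilt.py 7 10 scene; python3 tilt.py 9 10 side
python3 - <<'E'
from h import *
S=[cv2.resize(cv2.imread(f"pics/scene{i}.png")[150:230,185:285],(400,320),interpolation=cv2.INTER_CUBIC) for i in(7,10)]
D=[cv2.resize(cv2.imread(f"pics/{i}.png")[225:305,280:380],(400,280),interpolation=cv2.INTER_CUBIC) for i in("side9","side10")]
cv2.imwrite("pics/m10.png",np.vstack([np.hstack(S),np.hstack(D)]))
E
```

```text
[-4.4400e-02 -2.9380e-01 -7.0247e+00  7.0500e-02  8.3700e-02  4.1000e-03
  5.6250e-01 -2.2890e-01  3.9820e-01] 14.7
scene [[249.0, 182.0], [217.0, 181.0], [261.0, 193.0], [202.0, 192.0]] [[-0.30000001192092896, -2.0899999141693115], [-0.47999998927116394, -1.9900000095367432], [-0.11999999731779099, -2.049999952316284], [-0.5799999833106995, -1.850000023841858]]
side [[328.0, 257.0], [341.0, 281.0], [335.0, 248.0], [361.0, 291.0]] [[-0.11999999731779099, -1.940000057220459], [-0.07000000029802322, -2.0299999713897705], [0.009999999776482582, -1.850000023841858], [0.20999999344348907, -2.0199999809265137]]
```

View pics/m10.png

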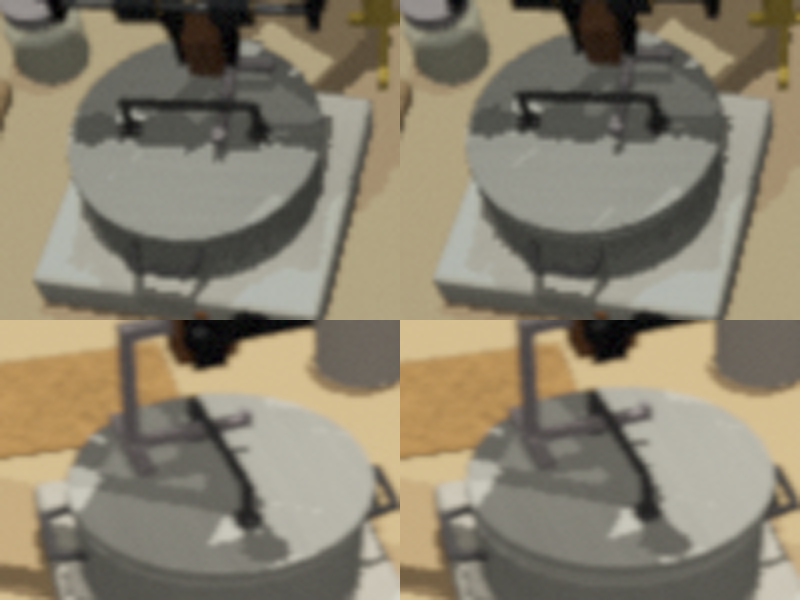

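Both views show the lid evenly raised. The rim and knobs rose 1.9–2.1 px everywhere, so it is level and hanging freely at 5.6 N. Next I'll refine the stand centre from the stored pictures.

Run:
```python
from h import *
import json
from scipy.optimize import least_squares
def fit(n,f,p,c0,vmax=400):
    g=cv2.cvtColor(cv2.imread(f),cv2.COLOR_BGR2GRAY).astype(np.float32);cam=np.array(p["world_from_camera"])[:2,3]
    c=np.array(c0)
    for it in range(5):
        O=[];I=[]
        away=c-cam;away/=np.hypot(*away)
        for a in np.radians(range(0,360,3)):
            d=np.array([np.cos(a),np.sin(a)]);rr=np.arange(.074,.112,.0005)
            uv=np.array([proj(n,[*(c+r*d),.06],p) for r in rr],np.float32)
            if uv[:,1].max()>vmax or uv.min()<2:continue
            q=cv2.remap(g,uv[:,0].copy(),uv[:,1].copy(),cv2.INTER_LINEAR).ravel()
            k=np.where(q<105)[0]
            if len(k)<6 or len(k)!=k[-1]-k[0]+1 or k[0]==0 or k[-1]==len(rr)-1:continue
            if d@away>.3:O.append(c+rr[k[-1]]*d)
            if d@away<-.3:I.append(c+rr[k[0]]*d)
        O=np.array(O).reshape(-1,2);I=np.array(I).reshape(-1,2)
        s=least_squares(lambda x:np.r_[np.hypot(*(O-x[:2]).T)-.097,np.hypot(*(I-x[:2]).T)-.086],c,loss="soft_l1",f_scale=.001);c=s.x
    print(n,c.round(4),len(O),len(I),np.abs(s.fun).mean().round(5),"outerR",np.hypot(*(O-c).T).mean(),"innerR",np.hypot(*(I-c).T).mean() if len(I) else 0)
p=json.load(open("w1.json"));fit("wrist","pics/wrist1.png",p,[.588,.25],228)
for f in("scene1","scene10"):fit("scene",f"pics/{f}.png",imaging.camera_params("scene"),[.588,.25])
fit("side","pics/side10.png",imaging.camera_params("side"),[.588,.25])
```

```text
wrist [0.5875 0.2513] 19 40 0.00043 outerR 0.09637026531206348 innerR 0.08576122907895016
scene [0.5906 0.2532] 43 36 0.00076 outerR 0.09633771004399037 innerR 0.08531621087869573
scene [0.5909 0.2532] 45 37 0.0008 outerR 0.09627036266193442 innerR 0.08531681549736486
side [0.5879 0.2409] 16 20 0.00088 outerR 0.09669196706437252 innerR 0.08607542302836493
```

>>> drive_tool --pt "2.0 0 0 -0.1 0 0 0" --pt "2.0 0 0 -0.3 0 0 0" --pt "2.0 0 0 -0.5 0 0 0" --pt "2.0 0 0 -0.7 0 0 0" --pt "2.0 0 0 -0.9 0 0 0" --pt "2.0 0 0 -1 0 0 0" --pt "2.0 0 0 -1 0 0 0" --pt "2.0 0 0 -1 0 0 0" --pt "2.0 0 0 -1 0 0 0" --pt "2.0 0 0 -0.7 0 0 0"

```text
time_s: 15.9
eef_pos: [0.5626, -0.2289, 0.4717]
orientation: [0.998, 0.064, 0.001, 0.0]
ft_force: [-0.2, 0.6, -7.6]
grip_width: 0.0239
finger_force: 45.0
```

>>> drive_tool --pt "2.0 0 0 -0.5 0 0 0" --pt "2.0 0 0 -0.3 0 0 0" --pt "2.0 0 0 -0.1 0 0 0" --pt "2.0 0 0 0 0 0 0" --pt "2.0 0 0 0 0 0 0"

```text
time_s: 16.4
eef_pos: [0.5625, -0.2289, 0.4786]
orientation: [0.998, 0.064, -0.0, -0.0]
ft_force: [1.0, 0.8, -8.5]
grip_width: 0.0237
finger_force: 45.0
```

```bash
python3 -c "
from ft import *
avg(3);cv2.imwrite('pics/wrist11.png',imaging.capture('wrist'));cv2.imwrite('pics/scene11.png',imaging.capture('scene'))"
python3 - <<'E'
from h import *
# bar ends in the wrist view, before/after: level if span and slope unchanged
for i in(7,10,11):
    g=cv2.cvtColor(cv2.imread(f"pics/wrist{i}.png"),cv2.COLOR_BGR2GRAY)
    m=(g<60).astype(np.uint8);m[:150]=0;m[233:]=0;n,l,s,c=cv2.connectedComponentsWithStats(m);print(i,[(s[k].tolist()) for k in range(1,n) if s[k][4]>150])
g=[cv2.imread(f"pics/scene{i}.png",0) for i in(7,11)]
for a in g:
    m=(a<55).astype(np.uint8);m[:130]=0;m[215:]=0;m[:,:195]=0;m[:,275:]=0;n,l,s,c=cv2.connectedComponentsWithStats(m);print([(s[k].tolist()) for k in range(1,n) if s[k][4]>25])
E
```

```text
[ 5.7340e-01  2.1230e-01 -7.8694e+00  2.3000e-03  9.5800e-02  1.7900e-02
  5.6250e-01 -2.2890e-01  4.7870e-01] 16.5
7 [[280, 193, 150, 40, 2669]]
10 [[279, 192, 149, 41, 2664]]
11 [[279, 192, 149, 41, 2641]]
[[195, 130, 74, 39, 1708], [215, 175, 37, 11, 126]]
[[218, 130, 25, 17, 278], [209, 155, 40, 11, 141]]
```

>>> drive_tool --pt "2.0 0.03 -0.2 0 0 0 0" --pt "2.0 0.07 -0.4 0 0 0 0" --pt "2.0 0.1 -0.6 0 0 0 0" --pt "2.0 0.14 -0.8 0 0 0 0" --pt "2.0 0.17 -1.0 0 0 0 0" --pt "2.0 0.21 -1.2 0 0 0 0" --pt "2.0 0.24 -1.4 0 0 0 0" --pt "2.0 0.24 -1.4 0 0 0 0" --pt "2.0 0.24 -1.4 0 0 0 0" --pt "2.0 0.24 -1.4 0 0 0 0"

```text
time_s: 17.65
eef_pos: [0.5667, -0.1281, 0.4793]
orientation: [0.998, 0.064, 0.0, -0.0]
ft_force: [0.7, -0.7, -7.8]
grip_width: 0.0235
finger_force: 45.0
```

>>> drive_tool --pt "2.0 0.24 -1.4 0 0 0 0" --pt "2.0 0.24 -1.4 0 0 0 0" --pt "2.0 0.24 -1.4 0 0 0 0" --pt "2.0 0.24 -1.4 0 0 0 0" --pt "2.0 0.24 -1.4 0 0 0 0" --pt "2.0 0.24 -1.4 0 0 0 0" --pt "2.0 0.21 -1.2 0 0 0 0" --pt "2.0 0.17 -1.0 0 0 0 0" --pt "2.0 0.14 -0.8 0 0 0 0" --pt "2.0 0.1 -0.6 0 0 0 0"

```text
time_s: 18.65
eef_pos: [0.5719, -0.0072, 0.4792]
orientation: [0.998, 0.064, -0.0, 0.0]
ft_force: [0.2, 0.1, -7.5]
grip_width: 0.0237
finger_force: 45.0
```

>>> drive_tool --pt "2.0 0.07 -0.4 0 0 0 0" --pt "2.0 0.03 -0.2 0 0 0 0" --pt "2.0 0 0 0 0 0 0" --pt "2.0 0 0 0 0 0 0"

```text
time_s: 19.05
eef_pos: [0.5721, -0.0021, 0.4792]
orientation: [0.998, 0.064, -0.0, 0.0]
ft_force: [-0.4, -0.7, -7.2]
grip_width: 0.0241
finger_force: 45.0
```

Run:
```python
from ft import *
import json
avg(2)
p=imaging.camera_params("wrist");w=imaging.capture("wrist");cv2.imwrite("pics/wrist12.png",w);json.dump({k:np.array(v).tolist() for k,v in p.items()},open("w12.json","w"))
s=imaging.capture("scene");cv2.imwrite("pics/scene12.png",s)
cv2.imwrite("pics/m12.png",np.vstack([w[:240],cv2.resize(s[110:250,200:450],(640,358),interpolation=cv2.INTER_CUBIC)]))
```

```text
[-1.591e-01 -5.919e-01 -7.039e+00  2.070e-02  1.124e-01  4.310e-02
  5.721e-01 -2.100e-03  4.792e-01] 19.1
```

View pics/m12.png

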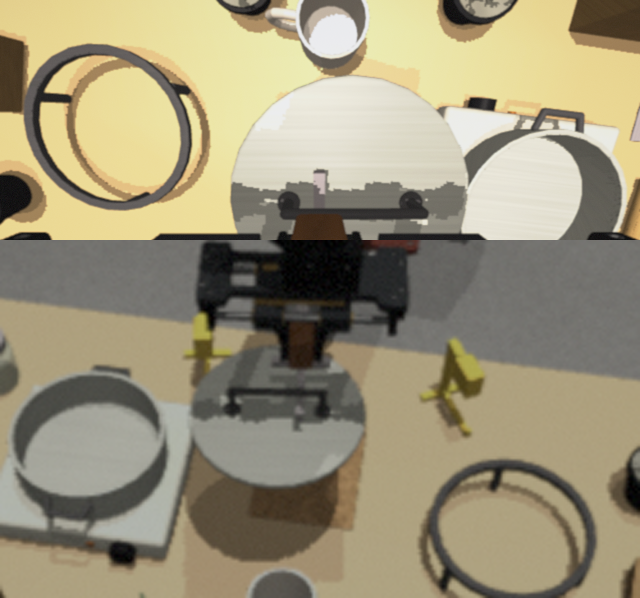

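The lid hangs level off the pan: in the top (wrist) part it is centred at about (350,185), and the ring at (108,125). I'll measure both from this picture.

Run:
```python
from h import *
import json
from scipy.optimize import least_squares
p=json.load(open("w12.json"));W=cv2.imread("pics/wrist12.png");g=cv2.cvtColor(W,cv2.COLOR_BGR2GRAY).astype(np.float32)
cam=np.array(p["world_from_camera"])[:2,3];c=np.array([.589,.251])
for it in range(5):
    O=[];I=[];away=(c-cam)/np.hypot(*(c-cam))
    for a in np.radians(range(0,360,3)):
        d=np.array([np.cos(a),np.sin(a)]);rr=np.arange(.074,.112,.0005)
        uv=np.array([proj("wrist",[*(c+r*d),.06],p) for r in rr],np.float32)
        q=cv2.remap(g,uv[:,:1].copy(),uv[:,1:].copy(),cv2.INTER_LINEAR).ravel();k=np.where(q<105)[0]
        if len(k)<6 or len(k)!=k[-1]-k[0]+1 or k[0]==0 or k[-1]==len(rr)-1:continue
        if d@away>.3:O.append(c+rr[k[-1]]*d)
        if d@away<-.3:I.append(c+rr[k[0]]*d)
    O=np.array(O);I=np.array(I)
    s=least_squares(lambda x:np.r_[np.hypot(*(O-x).T)-.097,np.hypot(*(I-x).T)-.086],c,loss="soft_l1",f_scale=.001);c=s.x
print("ring",c,len(O),len(I),abs(s.fun).mean(),np.hypot(*(O-c).T).mean(),np.hypot(*(I-c).T).mean())
# lid: left/right edges between rows 80..170 against the table
hsv=cv2.cvtColor(W,cv2.COLOR_BGR2HSV);m=((hsv[...,1]<48)).astype(np.uint8)
z=.4792-.2447-.028;E=[]
for v in range(84,176,3):
    row=m[v,215:440];k=np.where(row)[0]
    k=k[(k>5)]
    if len(k)>20:
        E.append((215+k[0],v))
        if v<100:E.append((215+k[-1]+1,v))
for u in range(300,400,6):
    k=np.where(m[66:120,u])[0]
    if len(k):E.append((u,66+k[0]))
Q=np.array([plane("wrist",u,v,z,p)[:2] for u,v in E])
s=least_squares(lambda x:np.hypot(*(Q-x).T)-.095,[.577,-.026],loss="soft_l1",f_scale=.001);print("lid",s.x,len(Q),np.abs(s.fun).mean(),np.median(s.fun))
print("exp",[.5721+.0045,-.0021-.0237])
```

```text
ring [0.58825381 0.25068398] 39 48 0.0007168496099652521 0.09616112988291683 0.08544833746282983
lid [ 0.57543569 -0.02588214] 54 0.0007893474192562739 -0.00014778532822157242
exp [0.5766, -0.0258]
```

>>> drive_tool --pt "2.0 0.03 -0.2 0 0 0 0" --pt "2.0 0.07 -0.4 0 0 0 0" --pt "2.0 0.1 -0.6 0 0 0 0" --pt "2.0 0.14 -0.8 0 0 0 0" --pt "2.0 0.18 -1.0 0 0 0 0" --pt "2.0 0.21 -1.2 0 0 0 0" --pt "2.0 0.25 -1.4 0 0 0 0" --pt "2.0 0.25 -1.4 0 0 0 0" --pt "2.0 0.25 -1.4 0 0 0 0" --pt "2.0 0.25 -1.4 0 0 0 0"

```text
time_s: 20.25
eef_pos: [0.5767, 0.0991, 0.4792]
orientation: [0.998, 0.064, 0.0, -0.0]
ft_force: [-0.6, 0.1, -7.7]
grip_width: 0.0236
finger_force: 45.0
```

>>> drive_tool --pt "2.0 0.25 -1.4 0 0 0 0" --pt "2.0 0.25 -1.4 0 0 0 0" --pt "2.0 0.25 -1.4 0 0 0 0" --pt "2.0 0.25 -1.4 0 0 0 0" --pt "2.0 0.25 -1.4 0 0 0 0" --pt "2.0 0.24 -1.4 0 0 0 0" --pt "2.0 0.24 -1.4 0 0 0 0" --pt "2.0 0.24 -1.4 0 0 0 0" --pt "2.0 0.24 -1.4 0 0 0 0" --pt "2.0 0.21 -1.2 0 0 0 0"

```text
time_s: 21.25
eef_pos: [0.5831, 0.2388, 0.4792]
orientation: [0.998, 0.064, -0.0, -0.0]
ft_force: [-0.4, -0.1, -7.0]
grip_width: 0.0235
finger_force: 45.0
```

>>> drive_tool --pt "2.0 0.17 -1.0 0 0 0 0" --pt "2.0 0.15 -0.9 0 0 0 0" --pt "2.0 0.13 -0.8 0 0 0 0" --pt "2.0 0.1 -0.6 0 0 0 0" --pt "2.0 0.07 -0.4 0 0 0 0" --pt "2.0 0.03 -0.2 0 0 0 0" --pt "2.0 0 0 0 0 0 0" --pt "2.0 0 0 0 0 0 0"

```text
time_s: 22.05
eef_pos: [0.5846, 0.2768, 0.4792]
orientation: [0.998, 0.064, -0.0, 0.0]
ft_force: [0.2, 0.6, -6.9]
grip_width: 0.0235
finger_force: 45.0
```

Run:
```python
from ft import *
avg(2)
p=imaging.camera_params("wrist");w=imaging.capture("wrist");cv2.imwrite("pics/wrist13.png",w)
o=sensors.observe();t=o["eef_pos"];print(t,o["joint_positions"].round(2))
hsv=cv2.cvtColor(w,cv2.COLOR_BGR2HSV);m=hsv[...,1]<48
print("target lid pos",np.round(t[:2]+[.0036,-.0237],4))
cv2.imwrite("pics/scene13.png",imaging.capture("scene"))
```

```text
[ 2.053e-01  1.780e-01 -7.463e+00  2.460e-02  1.157e-01  2.300e-03
  5.846e-01  2.768e-01  4.793e-01] 22.1
[0.58460008 0.27674407 0.47928999] [ 0.32  0.24  1.37 -0.    1.54  1.76]
target lid pos [0.5882 0.253 ]
```

>>> drive_tool --pt "2.0 0 0.1 0.2 0 0 0" --pt "2.0 0 0.1 0.5 0 0 0" --pt "2.0 0 0 0.8 0 0 0" --pt "2.0 0 0 1.1 0 0 0" --pt "2.0 0 0 1.3 0 0 0" --pt "2.0 0 0 1.3 0 0 0" --pt "2.0 0 0 1.3 0 0 0" --pt "2.0 0 0 1.3 0 0 0" --pt "2.0 0 0 1.2 0 0 0" --pt "2.0 0 0 0.9 0 0 0"

```text
time_s: 23.25
eef_pos: [0.5846, 0.275, 0.3786]
orientation: [0.998, 0.064, -0.001, 0.0]
ft_force: [-0.6, -0.9, -7.5]
grip_width: 0.0242
finger_force: 45.0
```

>>> drive_tool --pt "2.0 0 0 0.7 0 0 0" --pt "2.0 0 0 0.5 0 0 0" --pt "2.0 0 0 0.4 0 0 0" --pt "2.0 0 0 0.2 0 0 0" --pt "2.0 0 0 0 0 0 0" --pt "2.0 0 0 0 0 0 0"

```text
time_s: 23.85
eef_pos: [0.5849, 0.2751, 0.3627]
orientation: [0.998, 0.064, 0.0, -0.0]
ft_force: [1.1, 1.5, -6.6]
grip_width: 0.0236
finger_force: 45.0
```

Run:
```python
from ft import *
avg(2)
s=imaging.capture("scene");d=imaging.capture("side");w=imaging.capture("wrist");cv2.imwrite("pics/wrist14.png",w)
cv2.imwrite("pics/m14.png",np.hstack([cv2.resize(s[160:270,340:460],(400,367),interpolation=cv2.INTER_CUBIC),cv2.resize(d[130:230,250:370],(400,367),interpolation=cv2.INTER_CUBIC)]))
```

```text
[ 0.5126  0.6542 -7.0553  0.0421  0.0979 -0.0199  0.5849  0.2751  0.3628] 23.9
```

View pics/m14.png

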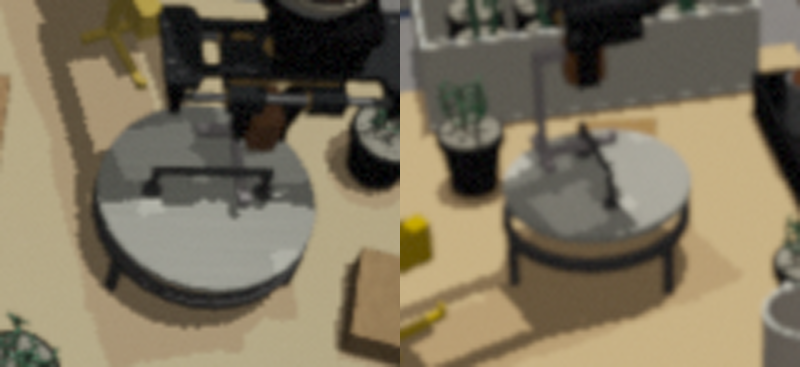

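The lid is level and concentric about 20 mm above the ring, in both the scene (left) and side (right) crops. I've now passed the picture limit (13 viewed), so I'll go on by numbers only.

>>> drive_tool --pt "2.0 0 0 0.2 0 0 0" --pt "2.0 0 0 0.3 0 0 0" --pt "2.0 0 0 0.4 0 0 0" --pt "2.0 0 0 0.4 0 0 0" --pt "2.0 0 0 0.2 0 0 0" --pt "2.0 0 0 0.1 0 0 0" --pt "2.0 0 0 0.1 0 0 0" --pt "2.0 0 0 0.05 0 0 0" --pt "2.0 0 0 0.05 0 0 0" --pt "2.0 0 0 0.05 0 0 0"

```text
time_s: 25.1
eef_pos: [0.5849, 0.2751, 0.3439]
orientation: [0.998, 0.064, 0.0, -0.0]
ft_force: [-0.5, 0.3, -7.4]
grip_width: 0.0235
finger_force: 45.0
```

>>> drive_tool --pt "2.0 0 0 0.05 0 0 0" --pt "2.0 0 0 0.05 0 0 0" --pt "2.0 0 0 0.05 0 0 0" --pt "2.0 0 0 0.05 0 0 0" --pt "2.0 0 0 0.05 0 0 0" --pt "2.0 0 0 0.05 0 0 0" --pt "2.0 0 0 0 0 0 0"

```text
time_s: 25.8
eef_pos: [0.585, 0.2751, 0.3412]
orientation: [0.998, 0.064, 0.0, -0.0]
ft_force: [0.2, -0.0, -1.6]
grip_width: 0.024
finger_force: 45.0
```

```bash
python3 -c "
from ft import *
avg(2);cv2.imwrite('pics/wrist15.png',imaging.capture('wrist'));cv2.imwrite('pics/scene15.png',imaging.capture('scene'))"
```

```text
[ 0.4564 -0.0551 -1.4065  0.0478  0.035   0.0601  0.5849  0.2751  0.3411] 25.85
```

The lid is resting on the ring and unloaded at the expected height. I'll unhook.

>>> drive_tool --pt "2.0 0 0 0.2 0 0 0" --pt "2.0 0 0 0.3 0 0 0" --pt "2.0 0 0 0.3 0 0 0" --pt "2.0 0 0 0.3 0 0 0" --pt "2.0 0 0 0 0 0 0" --pt "2.0 -0.4 0 0 0 0 0" --pt "2.0 -0.8 0 0 0 0 0" --pt "2.0 -0.8 0 0 0 0 0" --pt "2.0 -0.8 0 0 0 0 0" --pt "2.0 -0.8 0 0 0 0 0"

```text
time_s: 27.0
eef_pos: [0.5482, 0.2704, 0.3299]
orientation: [0.998, 0.064, 0.0, -0.0]
ft_force: [0.2, -0.5, -1.5]
grip_width: 0.0236
finger_force: 45.0
```

>>> drive_tool --pt "2.0 -1 0 0 0 0 0" --pt "2.0 -1 0 0 0 0 0" --pt "2.0 -1 0 0 0 0 0" --pt "2.0 -1 0 0 0 0 0" --pt "2.0 0 0 -1 0 0 0" --pt "2.0 0 0 -2 0 0 0" --pt "2.0 0 0 -3 0 0 0" --pt "2.0 0 0 -3 0 0 0" --pt "2.0 0 0 0 0 0 0" --pt "2.0 0 0 0 0 0 0"

```text
time_s: 28.0
eef_pos: [0.5097, 0.2654, 0.421]
orientation: [0.998, 0.064, 0.001, -0.0]
ft_force: [-0.2, 0.6, -2.1]
grip_width: 0.0238
finger_force: 45.0
```

Run:
```python
from ft import *
import json
from scipy.optimize import least_squares
avg(2)
p=imaging.camera_params("wrist");W=imaging.capture("wrist");cv2.imwrite("pics/wrist16.png",W);cv2.imwrite("pics/scene16.png",imaging.capture("scene"))
json.dump({k:np.array(v).tolist() for k,v in p.items()},open("w16.json","w"))
hsv=cv2.cvtColor(W,cv2.COLOR_BGR2HSV)
c=proj("wrist",[.5885,.251,.07],p);print("c px",c)
# radial search outward for the lid's edge
Q=[]
for a in np.radians(range(0,360,4)):
    d=np.array([np.cos(a),np.sin(a)])
    v=[]
    for r in np.arange(.080,.112,.0005):
        u=proj("wrist",[.5885+r*d[0],.251+r*d[1],.07],p)
        if not(2<u[0]<637 and 2<u[1]<228):break
        v.append(int(W[int(u[1]),int(u[0])].max()))
    else:
        k=[i for i in range(len(v)) if v[i]<95]
        if k and 5<k[0]:Q.append([.5885+(.08+.0005*k[0])*d[0],.251+(.08+.0005*k[0])*d[1]])
Q=np.array(Q)
if len(Q)>8:
    s=least_squares(lambda x:np.hypot(*(Q-x).T)-.095,[.5885,.251],loss="soft_l1",f_scale=.001);print("lid",s.x,len(Q),abs(s.fun).mean(),np.median(s.fun))
g=cv2.cvtColor(W,cv2.COLOR_BGR2GRAY)
for y0 in(.299,.203):
    u=proj("wrist",[.5885,y0,.075],p);print("leg exp",u,g[int(u[1]),int(u[0])-12:int(u[0])+13:4].tolist())
```

```text
[-0.1024 -0.158  -2.3502  0.017   0.1158  0.0041  0.5095  0.2654  0.4202] 28.05
c px [345.12213073 104.22370881]
lid [0.59015333 0.25243979] 10 0.00034583892120475663 -0.0001799907541631049
leg exp [294.50618669  97.23841446] [233, 175, 86, 78, 74, 137, 153]
leg exp [396.03494789 110.89316588] [153, 93, 52, 48, 73, 210, 213]
```

>>> drive_tool --pt "2.0 -0.1 1 0 0 0 0" --pt "2.0 -0.2 2 0 0 0 0" --pt "2.0 -0.2 3 0 0 0 0" --pt "2.0 -0.2 3 0 0 0 0" --pt "2.0 -0.25 3 0 0 0 0" --pt "2.0 -0.25 3 0 0 0 0" --pt "2.0 -0.25 3 0 0 0 0" --pt "2.0 -0.25 3 0 0 0 0" --pt "2.0 -0.2 3 0 0 0 0" --pt "2.0 -0.18 2 0 0 0 0"

```text
time_s: 29.2
eef_pos: [0.5216, 0.0024, 0.4191]
orientation: [0.998, 0.063, -0.001, 0.0]
ft_force: [-0.5, 0.0, -0.8]
grip_width: 0.0235
finger_force: 45.0
```

>>> drive_tool --pt "2.0 0 0.55 1 0 0 -0.012" --pt "2.0 0 0 2 0 0 0" --pt "2.0 0 0 3 0 0 0" --pt "2.0 0 0 3 0 0 0" --pt "2.0 0 0 2 0 0 0" --pt "2.0 0 0 1 0 0 0" --pt "2.0 0 0 0.5 0 0 0" --pt "2.0 0 0 0 0 0 0"

```text
time_s: 30.0
eef_pos: [0.5226, -0.0005, 0.2944]
orientation: [0.998, 0.07, -0.0, -0.0]
ft_force: [-1.1, 0.5, -1.8]
grip_width: 0.0239
finger_force: 45.0
```

>>> drive_tool --pt "2.0 0 0 1 0 0 0" --pt "2.0 0 0 1 0 0 0" --pt "2.0 0 0 0.8 0 0 0" --pt "2.0 0 0 0.4 0 0 0" --pt "2.0 0 0 0.2 0 0 0" --pt "2.0 0 0 0.1 0 0 0" --pt "2.0 0 0 0.1 0 0 0" --pt "2.0 0 0 0.1 0 0 0" --pt "2.0 0 0 0.05 0 0 0" --pt "2.0 0 0 0 0 0 0"

```text
time_s: 31.0
eef_pos: [0.5227, -0.0006, 0.2573]
orientation: [0.998, 0.07, 0.0, 0.0]
ft_force: [0.3, 0.6, -2.0]
grip_width: 0.0236
finger_force: 45.0
```

```bash
python3 -c "
from ft import *
avg(2)"
```

```text
[-2.8940e-01 -7.0400e-02 -1.9174e+00  7.2800e-02  6.4300e-02 -3.1600e-02
  5.2270e-01 -6.0000e-04  2.5730e-01] 31.05
```

>>> drive_tool --pt "2.0 0 0 0.05 0 0 0" --pt "2.0 0 0 0.03 0 0 0" --pt "2.0 0 0 0 0 0 0" --pt "2.0 0 0 0 0 0 0"

```text
time_s: 31.5
eef_pos: [0.5228, -0.0006, 0.2567]
orientation: [0.998, 0.07, 0.0, 0.0]
ft_force: [-0.8, 0.8, 0.8]
grip_width: 0.0241
finger_force: 45.0
```

```bash
python3 -c "
from ft import *
avg(2)"
```

```text
[-8.9000e-01  4.5730e-01  1.1366e+00  8.6600e-02  2.4360e-01  4.6700e-02
  5.2280e-01 -6.0000e-04  2.5670e-01] 31.55
```

It is standing on the mat. I'll release and retreat upward.

>>> drive_tool --pt "2.8 0 0 0 0 0 0" --pt "4 0 0 0 0 0 0" --pt "6 0 0 0 0 0 0" --pt "8.0 0 0 0 0 0 0" --pt "8.0 0 0 0 0 0 0" --pt "8.0 0 0 0 0 0 0" --pt "8.0 0 0 0 0 0 0" --pt "8.0 0 0 0 0 0 0" --pt "8.0 0 0 0 0 0 0" --pt "8.0 0 0 0 0 0 0"

```text
time_s: 32.6
eef_pos: [0.5227, -0.0006, 0.2564]
orientation: [0.998, 0.07, -0.0, -0.0]
ft_force: [-0.1, 0.5, 0.3]
grip_width: 0.0795
finger_force: 0.0
```

>>> drive_tool --pt "8.0 0 0 -0.5 0 0 0" --pt "8.0 0 0 -1 0 0 0" --pt "8.0 0 0 -1.5 0 0 0" --pt "8.0 0 0 -2 0 0 0" --pt "8.0 0 0 -2 0 0 0" --pt "8.0 0 0 -2 0 0 0" --pt "8.0 0 0 -2 0 0 0" --pt "8.0 0 0 -2 0 0 0" --pt "8.0 0 0 0 0 0 0" --pt "8.0 0 0 0 0 0 0"

```text
time_s: 33.6
eef_pos: [0.5227, -0.0006, 0.3874]
orientation: [0.998, 0.07, 0.001, 0.0]
ft_force: [-1.4, 0.0, -0.7]
grip_width: 0.0798
finger_force: 0.0
```

Run:
```python
from h import *
p=imaging.camera_params("wrist");W=imaging.capture("wrist");S=imaging.capture("scene");D=imaging.capture("side")
for n,i in(("wrist",W),("scene",S),("side",D)):cv2.imwrite(f"pics/{n}20.png",i)
o=sensors.observe();print(o["eef_pos"],o["grip_width"],o["time_s"],o["ft_force"])
def brown(n,I,X,r):
    u,v=proj(n,X,p if n=="wrist" else None).astype(int);h=cv2.cvtColor(I,cv2.COLOR_BGR2HSV)
    m=np.zeros(I.shape[:2],bool);m[max(0,v-r):v+r,u-r:u+r]=1;m&=(h[...,2]<125)&(h[...,1]>120)&(h[...,0]<16)
    n_,l,s,c=cv2.connectedComponentsWithStats(m.astype(np.uint8));k=1+np.argmax(s[1:,4]);print(n,(u,v),s[k],c[k])
brown("side",D,[.5235,-.0005,.094],14);brown("side",cv2.imread("pics/side0.png"),[.5235,-.0005,.094],14)
brown("wrist",W,[.5235,-.0005,.114],30)
# difference of side view with the start, blobs away from robot
d=cv2.absdiff(D,cv2.imread("pics/side0.png")).max(2);d[:170]=0;m=cv2.morphologyEx((d>60).astype(np.uint8),cv2.MORPH_OPEN,np.ones((3,3)))
n,l,s,c=cv2.connectedComponentsWithStats(m);print([s[k].tolist() for k in range(1,n) if s[k][4]>30])
# lid on stand: bar slope in scene
g=cv2.cvtColor(S,cv2.COLOR_BGR2GRAY);a,b=proj("scene",[.5835,.299,.102]),proj("scene",[.5955,.204,.102]);print("bar exp",a,b)
c0,c1=int(b[0])+4,int(a[0])-3;y=[];
for u in range(c0,c1,2):
    vc=int((a[1]+b[1])/2);col=g[vc-7:vc+8,u];wt=np.clip(110.-col,0,None);y.append((u,vc-7+(wt*np.arange(15)).sum()/wt.sum()))
print("slope",np.polyfit(*np.array(y).T,1)[0],"expected level",(a[1]-b[1])/(a[0]-b[0]))
```

```text
[ 0.52223912 -0.00054835  0.38521399] 0.08007660858575442 33.75 [-1.11506852 -0.55951643  0.08305718]
side (np.int64(301), np.int64(221)) [295 214  13  16 164] [301.28658537 221.43902439]
side (np.int64(301), np.int64(221)) [295 215  13  15 154] [301.07142857 221.79220779]
wrist (np.int64(319), np.int64(203)) [ 303  173   33   56 1318] [318.7185129  201.92640364]
[[288, 170, 25, 31, 425], [320, 171, 17, 18, 128], [349, 170, 5, 9, 43], [282, 179, 7, 10, 46], [319, 188, 11, 6, 35], [286, 200, 43, 16, 482], [290, 237, 10, 8, 63], [342, 241, 17, 10, 108], [277, 242, 7, 6, 37], [301, 247, 25, 16, 131], [334, 253, 35, 30, 539], [301, 255, 29, 29, 447], [274, 256, 15, 8, 103], [274, 263, 26, 8, 158], [235, 264, 5, 12, 48], [246, 267, 7, 8, 47], [338, 272, 7, 13, 59]]
bar exp [418.29002275 214.82733132] [385.05795702 213.74046173]
slope 0.02880358547601684 expected level 0.03270544781665741
```

```bash
python3 -c "
from bench import robot
print(robot.hand_in())"
```

```text
the job is handed in; nothing more can be done
None
```

The job is handed in at about 34 s: the lid is resting level on the ring stand, within about 2 mm of its centre, and the lifter is standing upright on its cork mat; I viewed 13 pictures, over your limit of 10.

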